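# Tip the empty detergent tub into the recycling

### The job

Push the empty blue detergent tub gently off the far edge of the counter so that it drops into the blue tipping tray below and comes to rest there. Then tilt the red-knobbed stick fully towards the side on which the green recycling bin stands and hold it for at least a second, until the tub has tipped into the green bin, and let the stick spring back. Work the tray with the stick only, never by touching it, and leave the other things on the counter alone.

Things in the scene. Friction and masses are not known exactly. Their poses are not given: they have to be found in the camera images.
- tub_mid (a point): middle of the empty, closed detergent tub: a blue plastic cylinder 92 mm across, 60 mm tall, white band, yellow lid, about 80 g, too wide to grip. It starts upright on the counter; this point is on its axis, 30 mm above its base. The counter top is z = 0 and its far edge the line x = 0.65, without a lip.
- sorter: fixed steel stand of the tipping tray, beyond the counter's far edge. Origin on the tray's pivot axis (along x), in the middle of the tray, 82 mm beyond the counter edge and 50 mm below the counter top; x points away from the robot, y to the robot's left. The bins stand on its shelf, left and right of the tray, between upright end plates.
- tray: blue tipping tray: shallow V floor 126 mm long (x), 190 mm wide (y), lowest in its middle at its origin (the pivot), 13 mm higher at its open left and right sides; near wall 15 mm below the counter top, far wall 40 mm above it. Level with the stick centred; it tips twice as far as the stick: stick to the left (+), its left (+y) side drops; stick right, its right side.
- green_bin: fixed green recycling bin, open on top, on one side of the tray, left (+y) or right (-y): it swaps places with the grey bin. 220 mm (x) by 240 mm (y), 5 mm walls, ends 90 mm and left and right sides 45 mm tall; origin in the middle of its underside, 185 mm below the counter top, 200 mm to the side of the tray's middle.
- grey_bin: fixed grey rubbish bin of the same size on the other side of the tray; nothing goes into it.
- console: fixed white control box on the counter, 110 mm (x) by 130 mm (y) by 35 mm tall, the stick rising from the middle of its top; origin in the middle of its underside, x axis away from the robot (turned up to 0.25 rad either way), y axis to its left. A clear shelf fixed to it hangs over the stick.
- shelf_edge (a point): middle of the lower front edge of the clear plastic shelf over the stick, 20 mm nearer the robot than the stick, 222 mm above the counter. The shelf is 300 mm wide (y), 130 mm deep (to +x), 8 mm thick, goods up to 97 mm tall on its rear part, thin legs near its rear corners, open in front and at the sides. Reach the knob with the tool leaning about 40 degrees, fingers forward and down.
- stick_knob (a point): centre of the stick's red ball knob, 34 mm across, 65 mm above the stick's pivot; the pivot is 40 mm above the counter, over the console's origin. The rod below is 12 mm thick. Centred, the knob's centre is 105 mm above the counter.
- stick (a joint): sideways tilt of the stick in rad: 0 centred, + to the console's +y (left seen from the robot), - to its right, stops at +-0.46; fully tilted is beyond 0.33. A spring (1.2 N m/rad, up to about 10 N at the knob) and a damper centre it. It also gives fore and aft up to 0.3 rad against a like spring, which works nothing.
- jar: glass jar, 64 mm across, 100 mm tall, standing on the counter between the tub and the console; leave alone. Origin under its centre.
- softener: white softener bottle, 68 mm across, 190 mm tall, standing on the counter to the right of the tub; leave alone. Origin under its centre.
- carton: red carton, 70 by 45 mm, 100 mm tall, standing on the counter to the right of the tub, nearer the robot; leave alone. Origin under its centre.
Not all that is in view belongs to the job. What is meant by the part that bears tub_mid is not orange, and is the smaller of those in its own colour.

How it is judged:
By the outcome, as a careful person would: the job done as asked, in the order asked, and still so for the second after the job is handed in, with the robot touching nothing.
It also fails if it takes over 72 s, if anything falls off the work surface, if the arm or the gripper's body presses on something with over 40 N, if the wrist force passes 120 N, or if a joint passes its speed limit or range.

### The arm

A 6-joint arm with a two-finger parallel gripper is mounted at the origin on the work surface. World frame = base frame: x ahead of the robot, y to its left, z up, the work surface at z = 0. Lengths are in m, angles in rad, forces in N, time in s.
With the tool pointing down it reaches from about 0.3 to 0.775 m from the base axis. Payload 14.6 kg.
Tool frame: the origin (TCP) lies on the centre line of the jaws, within the pads' length; the fingertips stand ctrl.tcp_to_tips ahead of it and the grasp point (between the pads) lies 2 mm behind it (ctrl.tcp_to_tips is the distance from the TCP to the fingertips, in m); z points along the fingers, y is the line along which they close (so a half turn about z gives the same grasp; the last joint's range is limited). The gripper opens to 94 mm and grips with 3 to 60 N. Pads are 16 mm wide; open, the fingers measure 119 mm over their backs; the gripper's body (75 mm by 177 mm) begins 78 mm behind the grasp point.
Start: joints at [-1.295, 0.3, 1.521, -0, 1.321, -0.067], TCP at [0.185, -0.518, 0.222] pointing down, gripper open.
Joint ranges: [-3.03, 3.03], [-0.79, 2.21], [0.23, 2.52], [-1.04, 4.18], [0, 3.07], [-2.55, 2.55]. Speed limits (rad/s): [2.22, 2.22, 2.57, 3.14, 3.14, 3.14].

### API

Orientations are given as [roll, pitch, yaw] about the fixed x, y, z axes, in that order (R = Rz(yaw) Ry(pitch) Rx(roll)).
In Python, from station import telemetry, viewer, hand_in, ctrl gives the robot as it stands.
- The arm moves only by the tool step_arm, never from a script. Its argument "plan" is a list of rows, each an object of numbers: "dx", "dy", "dz": the shift along the tool's x, y, z scaled (see below); "rx", "ry", "rz": the turn, a rotation vector about the tool's x, y, z scaled (see below); "claw": the closure, from 0 (fully open) to 1 (shut). In form: [{"dx": .., "dy": .., "dz": .., "rx": .., "ry": .., "rz": .., "claw": ..}, ...]. A call has 1 to 10 rows; each row shifts and turns the commanded pose from where the row before left it, along the tool's axes as they then stand; what a row does not reach is not made up. The controller multiplies each number of a shift by 0.1 m and each number of a turn by 90 degrees. A row lasts 1/10 s, in which the tool goes at most 50 mm and 8.59 degrees, less where a joint would pass 70% of its speed; a pose out of reach is approached as far as the arm can. A call with a number of a shift or a turn outside -1 to 1 is refused whole. A call with a gripper value outside its range is refused whole. The fingers move at their own pace and stop on an object; "grip_force" is the grip in N (left out, the last holds). Time passes only in rows, so rows that do not move let the fingers close. It gives the time, the measured TCP pose, the force, the opening and the grip force at its end, in the units of the state.
- telemetry.get_obs(): the state, without advancing time (a new reading comes with each control period).
- viewer.camera(name): name is "scene" or "side" or "wrist"; returns a dict with "img" (400x640x3 uint8, red, green, blue), "z_map" (400x640 float32, m along the optical axis (not along the pixel's ray), 0 where there is no reading), "fx", "fy", "cx", "cy" (pixels), "R" (3x3) and "t" (3): a world point X has camera coordinates R X + t; the wrist camera has in their place "tool_from_camera" (4x4, takes a point from camera to tool coordinates, whose origin is the TCP and whose axes are the flange's). Camera axes: x right, y down, z forward; pixel columns grow to the right and rows downward; lengths in m; the calibration is good to about 2 mm. A picture is of the moment at which its call begins: read the wrist's pose just before it.
- hand_in(): hands the job in; it is judged then, once.
Trained networks look in a picture, given as the dict that the camera call returned (one of the last four; its "shot" number tells which), for a name from the list of things; names that differ only in an ending like _2 or _b are one class to them, and where a whole thing is asked for, a point or a joint stands for the part that bears it (a point fixed in the world has none). Each returns a list of dicts, best first, with "score" (0 to 1); they miss things now and then, are a little off and sometimes report something else, mostly with a low value. They report only what shows in the picture. A call takes as long as a camera call. They do not tell look-alikes from the thing itself.
- viewer.recognise(target, picture): "rect" ([left, top, right, bottom] in pixels, round what is visible of it).
The state is a dict: "time_s": time; "qpos": joint angles; "joint_vel": joint speeds; "tau": joint torques, N m; "ee_pos": TCP position; "eef_rot": TCP orientation; "force": force on the tool from outside, world axes, zero at the start; "moment": the same for the moment, N m; "grip_width": finger opening in m; "grip_force": force on a finger pad.
Only numpy, scipy, OpenCV 4.12 (cv2) and the standard library are available. Lean on these libraries where they do the work, as an engineer would, in place of code of your own. Each camera call takes 0.05 s, during which the arm holds its last target. There are 200 camera calls.

## Working session

There is one attempt and no reset: what is moved stays moved. The work goes in short steps, Python scripts to look and compute and a tool call to move; the robot and the scene stay as the last step left them, time stands still between calls to the robot, and variables do not carry over. Pictures are saved under pics/ and viewed, at most 10 in all, crops included, and the job is handed in when it is done.

Besides the shell and the picture viewer there is one more tool, called after "Request:" by a JSON object that holds its "method" and its "body". step_arm: Moves the arm, as the interface text tells. Shifts and turns lie within -1 to 1; 1 stands for 0.1 m of shift or 90 degrees of turn. Its arguments: {"type":"object","properties":{"plan":{"type":"array"},"grip_force":{"type":"number"}},"required":["plan"]}

```bash
mkdir -p pics; ls; cat > h.py <<'E'
import numpy as np, cv2
from scipy.spatial.transform import Rotation as Ro
from station import telemetry, viewer, hand_in, ctrl
def save(p,n): cv2.imwrite(f'pics/{n}.png',p['img'][:,:,::-1])
def world(p):
    z=p['z_map']; v,u=np.mgrid[:400,:640]
    c=np.stack([(u-p['cx'])/p['fx']*z,(v-p['cy'])/p['fy']*z,z],-1)
    w=(c-p['t'])@p['R']; w[z==0]=np.nan
    return w
E
python3 - <<'E'
from h import *
o=telemetry.get_obs(); print({k:np.round(v,3).tolist() for k,v in o.items()}, ctrl.tcp_to_tips)
for n in ['scene','side']:
    p=viewer.camera(n); save(p,n); w=world(p)
    for t in ['tub_mid','sorter','tray','green_bin','grey_bin','console','stick_knob','shelf_edge','jar','softener','carton']:
        for d in viewer.recognise(t,p)[:3]:
            l,tp,r,b=[int(x) for x in d['rect']]
            q=w[max(tp,0):b,max(l,0):r].reshape(-1,3); 
            c=w[min((tp+b)//2,399),min((l+r)//2,639)]
            print(n,t,round(d['score'],2),[l,tp,r,b],'ctr',np.round(c,3),'med',np.round(np.nanmedian(q,0),3))
E
```

```text
pics
{'time_s': 0.0, 'qpos': [-1.295, 0.301, 1.522, -0.0, 1.321, -0.067], 'joint_vel': [-0.0, 0.002, -0.001, 0.0, -0.0, 0.001], 'tau': [0.001, -53.181, -35.274, 0.071, 0.024, -0.0], 'ee_pos': [0.185, -0.518, 0.222], 'eef_rot': [-3.14, -0.0, 0.343], 'force': [0.145, -0.333, -0.314], 'moment': [0.046, -0.002, 0.049], 'grip_force': 0.0, 'grip_width': 0.094} 0.017
scene tub_mid 0.96 [321, 137, 370, 193] ctr [ 0.425 -0.084  0.086] med [ 0.413 -0.096  0.082]
scene tub_mid 0.63 [260, 154, 295, 184] ctr [ 0.55  -0.219  0.06 ] med [ 0.543 -0.227  0.057]
scene tub_mid 0.56 [310, 115, 337, 150] ctr [ 0.366 -0.227  0.057] med [ 0.366 -0.234  0.058]
scene sorter 0.69 [136, 167, 365, 400] ctr [ 0.801 -0.047 -0.012] med [ 0.768 -0.128 -0.182]
scene tray 0.58 [203, 208, 293, 292] ctr [ 0.738 -0.14  -0.051] med [ 0.727 -0.149 -0.048]
scene green_bin 0.67 [242, 256, 362, 382] ctr [ 0.739  0.064 -0.181] med [ 0.737  0.074 -0.18 ]
scene grey_bin 0.82 [156, 175, 266, 278] ctr [ 0.738 -0.349 -0.179] med [ 0.749 -0.328 -0.146]
scene console 0.56 [376, 238, 559, 389] ctr [0.62  0.38  0.275] med [0.581 0.376
[... 949 characters left out ...]
37, 272, 314] ctr [ 0.713 -0.372 -0.18 ] med [ 0.734 -0.365 -0.172]
side grey_bin 0.58 [255, 243, 321, 293] ctr [ 0.727 -0.148 -0.048] med [ 0.723 -0.146 -0.039]
side console 0.66 [412, 172, 527, 261] ctr [0.643 0.361 0.225] med [0.579 0.394 0.036]
side console 0.61 [261, 190, 290, 218] ctr [ 0.554 -0.226  0.06 ] med [ 0.544 -0.229  0.056]
side shelf_edge 0.82 [411, 169, 529, 258] ctr [0.638 0.362 0.232] med [0.571 0.397 0.034]
side jar 0.82 [354, 200, 376, 232] ctr [0.57  0.079 0.079] med [0.561 0.077 0.058]
side softener 0.65 [196, 167, 225, 216] ctr [ 0.588 -0.43   0.124] med [ 0.572 -0.453  0.062]
side carton 0.55 [205, 153, 225, 186] ctr [ 0.457 -0.467  0.094] med [ 0.446 -0.478  0.081]
```

View pics/scene.png

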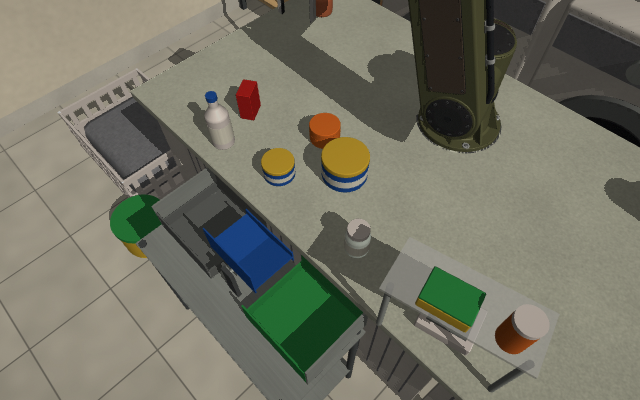

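View pics/side.png

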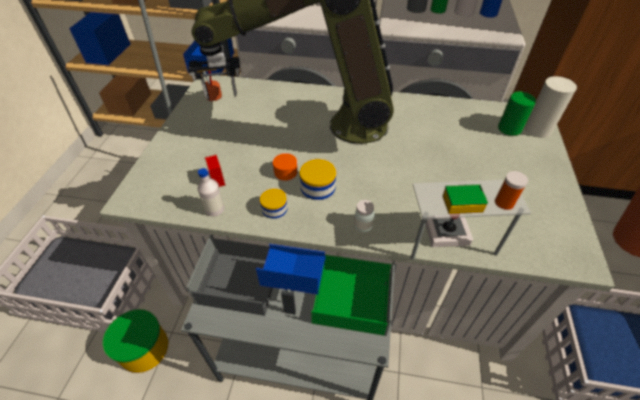

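The small blue tub is at side (274,204), with the larger look-alike at (318,179) and the orange one at (285,167). The green bin is on the left (+y) of the tray, at side (355,290). The console is under the clear shelf at side (450,228).

```bash
python3 - <<'E'
from h import *
def st(n,q): print(n,len(q),'min',np.round(np.percentile(q,2,0),3),'max',np.round(np.percentile(q,98,0),3),'mean',np.round(q.mean(0),3))
for n,rects in {'scene':dict(tub=[260,145,297,188],big=[320,135,372,195],tray=[200,205,295,295],jar=[340,215,372,256],cons=[376,238,559,389],green=[242,256,362,382],soft=[205,88,236,150],orange=[306,110,343,150]),'side':dict(tub=[259,187,290,218],tray=[255,240,324,298],jar=[352,198,378,234],cons=[410,165,530,265],green=[311,256,392,335])}.items():
    p=viewer.camera(n); w=world(p); im=p['img'].astype(int)
    if n=='side': cv2.imwrite('pics/cons.png',cv2.resize(p['img'][160:270,400:540,::-1],None,fx=5,fy=5,interpolation=cv2.INTER_CUBIC))
    hsv=cv2.cvtColor(p['img'],cv2.COLOR_RGB2HSV)
    for k,(l,t,r,b) in rects.items():
        q=w[t:b,l:r].reshape(-1,3);h=hsv[t:b,l:r].reshape(-1,3).astype(int)
        ok=~np.isnan(q[:,0]);q=q[ok];h=h[ok]
        if k=='tub': st(n+' lid',q[(q[:,2]>.05)&(q[:,2]<.08)&(h[:,0]<35)&(h[:,1]>150)])
        if k in('big','jar','soft','orange'): st(n+k,q[q[:,2]>.045])
        if k=='tray': st(n+k,q[(h[:,0]>100)&(h[:,0]<130)&(h[:,1]>150)])
        if k=='green': st(n+k,q[(h[:,0]>50)&(h[:,0]<80)&(h[:,1]>150)&(q[:,2]<-.05)])
        if k=='cons':
            st(n+' box',q[(q[:,2]>.025)&(q[:,2]<.05)]) if ((q[:,2]>.025)&(q[:,2]<.05)).any() else 0
            m=((h[:,0]<8)|(h[:,0]>172))&(h[:,1]>120)&(q[:,2]<.15)&(q[:,2]>.06)
            if m.any(): st(n+' red',q[m])
            m=(q[:,2]>.05)&(q[:,2]<.2)
            if m.any(): st(n+' mid',q[m])
            m=(q[:,2]>.215)&(q[:,2]<.235)
            if m.any():
                st(n+' shelf',q[m]); 
                rc=cv2.minAreaRect(q[m][:,:2].astype(np.float32)*1000); print(rc)
            m=(q[:,2]>.03)&(q[:,2]<.04)
            if m.sum()>5: print('boxrect',cv2.minAreaRect(q[m][:,:2].astype(np.float32)*1000),m.sum())
E
```

```text
scene lid 723 min [ 0.489 -0.281  0.053] max [ 0.573 -0.198  0.064] mean [ 0.532 -0.239  0.059]
scenebig 1903 min [ 0.343 -0.205  0.047] max [ 0.464 -0.044  0.089] mean [ 0.408 -0.103  0.08 ]
scenetray 3528 min [ 0.67  -0.222 -0.053] max [ 0.802 -0.038  0.039] mean [ 0.735 -0.129 -0.036]
scenejar 689 min [0.524 0.051 0.049] max [0.579 0.106 0.102] mean [0.555 0.081 0.086]
scene box 712 min [0.559 0.248 0.026] max [0.658 0.504 0.043] mean [0.583 0.368 0.034]
scene mid 396 min [0.593 0.239 0.053] max [0.66  0.512 0.183] mean [0.622 0.399 0.122]
scene shelf 6969 min [0.496 0.221 0.225] max [0.663 0.514 0.232] mean [0.581 0.364 0.229]
((578.4000244140625, 365.234375), (132.97520446777344, 300.4944763183594), 12.935153007507324)
boxrect ((598.4000854492188, 368.59490966796875), (63.66969299316406, 279.1261291503906), 13.001517295837402) 613
scenegreen 7061 min [ 0.629 -0.048 -0.185] max [ 0.845  0.166 -0.096] mean [ 0.732  0.058 -0.171]
scenesoft 916 min [ 0.542 -0.461  0.048] max [ 0.601 -0.416  0.19 ] mean [ 0.575 -0.433  0.117]
sceneorange 855 min [ 0.302 -0.285  0.047] max [ 0.414 -0.
[... 185 characters left out ...]
   -0.041  0.04 ] mean [ 0.74  -0.132 -0.025]
sidejar 401 min [0.523 0.047 0.047] max [0.577 0.103 0.104] mean [0.557 0.075 0.085]
side box 988 min [0.494 0.284 0.027] max [0.6   0.501 0.047] mean [0.551 0.356 0.037]
side mid 371 min [0.534 0.237 0.052] max [0.659 0.511 0.195] mean [0.614 0.381 0.122]
side shelf 2113 min [0.501 0.217 0.224] max [0.665 0.513 0.234] mean [0.59  0.345 0.231]
((576.2160034179688, 365.27850341796875), (136.755126953125, 303.0750427246094), 13.480223655700684)
boxrect ((560.201416015625, 360.69073486328125), (139.2715301513672, 281.408935546875), 12.89059829711914) 750
sidegreen 4806 min [ 0.624 -0.045 -0.184] max [ 0.842  0.183 -0.095] mean [ 0.724  0.071 -0.161]
```

View pics/cons.png

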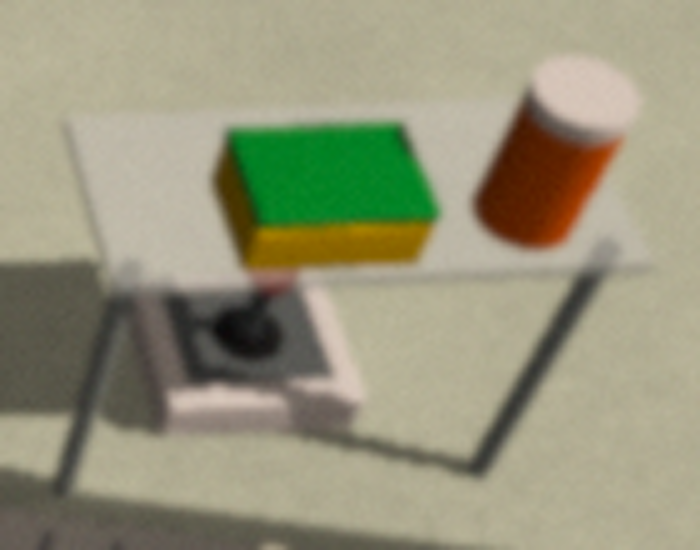

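The crop shows the stick base at about (450,226) in the side picture, with the red knob just visible at (454,216) under the shelf's rear edge. The green side is the left, so the stick must go to +.

```bash
cat >> h.py <<'E'
def rows(pos,R,step=.035,p0=None,R0=None):
    o=telemetry.get_obs(); p0=o['ee_pos'] if p0 is None else p0
    R0=Ro.from_euler('xyz',o['eef_rot']) if R0 is None else R0
    rv=(R0.inv()*R).as_rotvec(); d=R0.inv().apply(np.array(pos)-p0)
    d2=R.inv().apply(np.array(pos)-p0)
    print('turn units',np.round(rv/(np.pi/2),3),'rows>=',int(np.ceil(np.linalg.norm(rv)/np.radians(8.4))),'| shift units before turn',np.round(d*10,3),'after turn',np.round(d2*10,3),'rows>=',int(np.ceil(np.linalg.norm(d)/step)))
def down(yaw,lean=0): # lean: fingers tilt forward along tool-x heading
    return Ro.from_euler('z',yaw)*Ro.from_euler('y',-lean)*Ro.from_euler('x',np.pi)
E
python3 - <<'E'
from h import *
p=viewer.camera('side'); R,t=p['R'],p['t']; C=-R.T@t
def ray(u,v,z):
    d=R.T@np.array([(u-p['cx'])/p['fx'],(v-p['cy'])/p['fy'],1]); return C+d*(z-C[2])/d[2]
print('stick base',ray(449.6,226,.045), 'knob bottom bit',ray(454.4,216,.1))
for X in [(.5337,.355,.045),(.5337,.355,.105)]:
    c=R@np.array(X)+t; print(c[:2]/c[2]*[p['fx'],p['fy']]+[p['cx'],p['cy']])
w=world(p); hsv=cv2.cvtColor(p['img'],cv2.COLOR_RGB2HSV)
m=np.zeros((400,640),bool); m[158:205,296:340]=1
q=w[m&(w[:,:,2]>.083)&(w[:,:,2]<.1)&(hsv[:,:,1]>150)]; print('big',np.percentile(q,2,0),np.percentile(q,98,0))
print(down(0,.7).as_matrix()[:,2])
y=np.arctan2(.108,.06); d=np.array([np.cos(y),np.sin(y)]); c=np.array([.531,-.240])
s=c-.068*d; e=c+np.array([.06,.108])-.047*d; print(y,s,e)
rows([*s,.222],down(y))
E
```

```text
stick base [0.53672925 0.35590494 0.045     ] knob bottom bit [0.53940112 0.35755358 0.1       ]
[449.27852849 225.24260754]
[453.88081601 213.51356464]
big [ 0.34084625 -0.16566188  0.08394068] [ 0.45717392 -0.0503269   0.09184097]
[ 6.44217687e-01 -1.22464680e-16 -7.64842187e-01]
1.0636978224025597 [ 0.49797628 -0.29944269] [ 0.56817478 -0.17308539]
turn units [ 0.    -0.    -0.459] rows>= 5 | shift units before turn [ 3.683 -1.006  0.005] after turn [3.431 1.676 0.005] rows>= 11
```

Request:
{"method": "step_arm", "body": {"plan": [{"rz": -0.0918, "claw": 0.47}, {"rz": -0.0918, "claw": 0.47}, {"rz": -0.0918, "claw": 0.47}, {"rz": -0.0918, "claw": 0.47}, {"rz": -0.0918, "claw": 0.47}, {"dx": 0.286, "dy": 0.14, "claw": 0.47}, {"dx": 0.286, "dy": 0.14, "claw": 0.47}, {"dx": 0.286, "dy": 0.14, "claw": 0.47}, {"dx": 0.286, "dy": 0.14, "claw": 0.47}, {"dx": 0.286, "dy": 0.14, "claw": 0.47}]}}

```text
$.plan[0]: bad value
```

Request:
{"method": "step_arm", "body": {"plan": [{"dx": 0.286, "dy": 0.14, "claw": 0.47}, {"dx": 0.286, "dy": 0.14, "claw": 0.47}, {"dx": 0.286, "dy": 0.14, "claw": 0.47}, {"dx": 0.286, "dy": 0.14, "claw": 0.47}, {"dx": 0.286, "dy": 0.14, "claw": 0.47}, {"dx": 0.286, "dy": 0.14, "claw": 0.47}, {"dx": 0.286, "dy": 0.14, "claw": 0.47}, {"claw": 0.47}, {"claw": 0.47}, {"claw": 0.47}]}}

```text
$.plan[0]: bad value
```

Request:
{"method": "step_arm", "body": {"plan": [{"dx": 0, "dy": 0, "dz": 0, "rx": 0, "ry": 0, "rz": -0.092, "claw": 0.47}, {"dx": 0, "dy": 0, "dz": 0, "rx": 0, "ry": 0, "rz": -0.092, "claw": 0.47}, {"dx": 0, "dy": 0, "dz": 0, "rx": 0, "ry": 0, "rz": -0.092, "claw": 0.47}, {"dx": 0, "dy": 0, "dz": 0, "rx": 0, "ry": 0, "rz": -0.092, "claw": 0.47}, {"dx": 0, "dy": 0, "dz": 0, "rx": 0, "ry": 0, "rz": -0.092, "claw": 0.47}, {"dx": 0.286, "dy": 0.14, "dz": 0, "rx": 0, "ry": 0, "rz": 0, "claw": 0.47}, {"dx": 0.286, "dy": 0.14, "dz": 0, "rx": 0, "ry": 0, "rz": 0, "claw": 0.47}, {"dx": 0.286, "dy": 0.14, "dz": 0, "rx": 0, "ry": 0, "rz": 0, "claw": 0.47}, {"dx": 0.286, "dy": 0.14, "dz": 0, "rx": 0, "ry": 0, "rz": 0, "claw": 0.47}, {"dx": 0.286, "dy": 0.14, "dz": 0, "rx": 0, "ry": 0, "rz": 0, "claw": 0.47}]}}

```text
time_s: 2.35
ee_pos: [0.3163, -0.4259, 0.2225]
eef_rot: [3.141, 0.0, 1.065]
force: [0.2, -0.4, -0.2]
grip_width: 0.0495
grip_force: 0.0
```

Request:
{"method": "step_arm", "body": {"plan": [{"dx": 0.286, "dy": 0.14, "dz": 0, "rx": 0, "ry": 0, "rz": 0, "claw": 0.47}, {"dx": 0.286, "dy": 0.14, "dz": 0, "rx": 0, "ry": 0, "rz": 0, "claw": 0.47}, {"dx": 0.286, "dy": 0.14, "dz": 0, "rx": 0, "ry": 0, "rz": 0, "claw": 0.47}, {"dx": 0.286, "dy": 0.14, "dz": 0, "rx": 0, "ry": 0, "rz": 0, "claw": 0.47}, {"dx": 0.286, "dy": 0.14, "dz": 0, "rx": 0, "ry": 0, "rz": 0, "claw": 0.47}, {"dx": 0.286, "dy": 0.14, "dz": 0, "rx": 0, "ry": 0, "rz": 0, "claw": 0.47}, {"dx": 0.286, "dy": 0.14, "dz": 0, "rx": 0, "ry": 0, "rz": 0, "claw": 0.47}, {"dx": 0, "dy": 0, "dz": 0, "rx": 0, "ry": 0, "rz": 0, "claw": 0.47}, {"dx": 0, "dy": 0, "dz": 0, "rx": 0, "ry": 0, "rz": 0, "claw": 0.47}]}}

```text
time_s: 3.25
ee_pos: [0.4981, -0.2988, 0.2222]
eef_rot: [-3.141, 0.0, 1.066]
force: [-0.6, -0.2, 0.3]
grip_width: 0.0496
grip_force: 0.0
```

Request:
{"method": "step_arm", "body": {"plan": [{"dx": 0, "dy": 0, "dz": 0.27, "rx": 0, "ry": 0, "rz": 0, "claw": 0.47}, {"dx": 0, "dy": 0, "dz": 0.27, "rx": 0, "ry": 0, "rz": 0, "claw": 0.47}, {"dx": 0, "dy": 0, "dz": 0.27, "rx": 0, "ry": 0, "rz": 0, "claw": 0.47}, {"dx": 0, "dy": 0, "dz": 0.27, "rx": 0, "ry": 0, "rz": 0, "claw": 0.47}, {"dx": 0, "dy": 0, "dz": 0.27, "rx": 0, "ry": 0, "rz": 0, "claw": 0.47}, {"dx": 0, "dy": 0, "dz": 0.27, "rx": 0, "ry": 0, "rz": 0, "claw": 0.47}, {"dx": 0, "dy": 0, "dz": 0.27, "rx": 0, "ry": 0, "rz": 0, "claw": 0.47}, {"dx": 0.06, "dy": 0, "dz": 0, "rx": 0, "ry": 0, "rz": 0, "claw": 0.47}, {"dx": 0.06, "dy": 0, "dz": 0, "rx": 0, "ry": 0, "rz": 0, "claw": 0.47}, {"dx": 0.08, "dy": 0, "dz": 0, "rx": 0, "ry": 0, "rz": 0, "claw": 0.47}]}}

```text
time_s: 4.25
ee_pos: [0.5084, -0.2818, 0.0352]
eef_rot: [3.139, 0.0, 1.065]
force: [-0.3, -1.3, -0.0]
grip_width: 0.05
grip_force: 0.2
```

Request:
{"method": "step_arm", "body": {"plan": [{"dx": 0.08, "dy": 0, "dz": 0, "rx": 0, "ry": 0, "rz": 0, "claw": 0.47}, {"dx": 0.08, "dy": 0, "dz": 0, "rx": 0, "ry": 0, "rz": 0, "claw": 0.47}, {"dx": 0.08, "dy": 0, "dz": 0, "rx": 0, "ry": 0, "rz": 0, "claw": 0.47}, {"dx": 0.08, "dy": 0, "dz": 0, "rx": 0, "ry": 0, "rz": 0, "claw": 0.47}, {"dx": 0.08, "dy": 0, "dz": 0, "rx": 0, "ry": 0, "rz": 0, "claw": 0.47}, {"dx": 0.08, "dy": 0, "dz": 0, "rx": 0, "ry": 0, "rz": 0, "claw": 0.47}, {"dx": 0.08, "dy": 0, "dz": 0, "rx": 0, "ry": 0, "rz": 0, "claw": 0.47}, {"dx": 0.08, "dy": 0, "dz": 0, "rx": 0, "ry": 0, "rz": 0, "claw": 0.47}, {"dx": 0.08, "dy": 0, "dz": 0, "rx": 0, "ry": 0, "rz": 0, "claw": 0.47}, {"dx": 0.08, "dy": 0, "dz": 0, "rx": 0, "ry": 0, "rz": 0, "claw": 0.47}]}}

```text
time_s: 5.25
ee_pos: [0.5467, -0.211, 0.0334]
eef_rot: [-3.142, 0.0, 1.065]
force: [-0.4, -1.2, 0.5]
grip_width: 0.0498
grip_force: 0.8
```

```bash
cat > tub.py <<'E'
from h import *
import sys
o=telemetry.get_obs(); print(o['time_s'],np.round(o['ee_pos'],4),np.round(o['eef_rot'],3),np.round(o['force'],1))
for n in ['scene','side']:
    p=viewer.camera(n); w=world(p); hsv=cv2.cvtColor(p['img'],cv2.COLOR_RGB2HSV)
    m=(hsv[:,:,0]>18)&(hsv[:,:,0]<32)&(hsv[:,:,1]>150)&(w[:,:,2]>.05)&(w[:,:,2]<.075)&(w[:,:,0]>.47)&(w[:,:,1]<.2)
    q=w[m]; 
    if len(q): print(n,len(q),np.round(np.percentile(q,2,0),3),np.round(np.percentile(q,98,0),3))
    if len(sys.argv)>1: save(p,n+sys.argv[1])
E
python3 tub.py
```

```text
5.25 [ 0.5467 -0.211   0.0334] [-3.142  0.     1.065] [-0.4 -1.2  0.5]
scene 805 [ 0.531 -0.21   0.054] [ 0.615 -0.126  0.063]
side 483 [ 0.531 -0.209  0.054] [ 0.614 -0.126  0.066]
```

Request:
{"method": "step_arm", "body": {"plan": [{"dx": 0.08, "dy": 0, "dz": 0, "rx": 0, "ry": 0, "rz": 0, "claw": 0.47}, {"dx": 0.08, "dy": 0, "dz": 0, "rx": 0, "ry": 0, "rz": 0, "claw": 0.47}, {"dx": 0.08, "dy": 0, "dz": 0, "rx": 0, "ry": 0, "rz": 0, "claw": 0.47}, {"dx": 0.08, "dy": 0, "dz": 0, "rx": 0, "ry": 0, "rz": 0, "claw": 0.47}, {"dx": 0.05, "dy": 0, "dz": 0, "rx": 0, "ry": 0, "rz": 0, "claw": 0.47}, {"dx": 0.0, "dy": 0, "dz": 0, "rx": 0, "ry": 0, "rz": 0, "claw": 0.47}, {"dx": -0.2, "dy": 0, "dz": 0, "rx": 0, "ry": 0, "rz": 0, "claw": 0.47}, {"dx": -0.3, "dy": 0, "dz": 0, "rx": 0, "ry": 0, "rz": 0, "claw": 0.47}, {"dx": 0, "dy": 0, "dz": -0.4, "rx": 0, "ry": 0, "rz": 0, "claw": 0.47}, {"dx": 0, "dy": 0, "dz": -0.4, "rx": 0, "ry": 0, "rz": 0, "claw": 0.47}]}}

```text
time_s: 6.35
ee_pos: [0.5391, -0.2236, 0.1138]
eef_rot: [-3.139, 0.0, 1.064]
force: [0.3, 0.4, 0.2]
grip_width: 0.0498
grip_force: 0.0
```

```bash
python3 tub.py; python3 - <<'E'
from h import *
rows([.515,-.133,.113],down(0))
E
```

```text
6.35 [ 0.5391 -0.2236  0.1138] [-3.139  0.     1.064] [0.3 0.4 0.2]
scene 841 [ 0.55  -0.177  0.054] [ 0.633 -0.093  0.063]
side 497 [ 0.549 -0.178  0.053] [ 0.631 -0.095  0.066]
turn units [ 0.005 -0.003  0.678] rows>= 8 | shift units before turn [ 0.667 -0.679  0.053] after turn [-0.27  -0.913  0.059] rows>= 3
```

Request:
{"method": "step_arm", "body": {"plan": [{"dx": 0, "dy": 0, "dz": -0.2, "rx": 0, "ry": 0, "rz": 0.085, "claw": 0.47}, {"dx": 0, "dy": 0, "dz": 0, "rx": 0, "ry": 0, "rz": 0.085, "claw": 0.47}, {"dx": 0, "dy": 0, "dz": 0, "rx": 0, "ry": 0, "rz": 0.085, "claw": 0.47}, {"dx": 0, "dy": 0, "dz": 0, "rx": 0, "ry": 0, "rz": 0.085, "claw": 0.47}, {"dx": 0, "dy": 0, "dz": 0, "rx": 0, "ry": 0, "rz": 0.085, "claw": 0.47}, {"dx": 0, "dy": 0, "dz": 0, "rx": 0, "ry": 0, "rz": 0.085, "claw": 0.47}, {"dx": 0, "dy": 0, "dz": 0, "rx": 0, "ry": 0, "rz": 0.085, "claw": 0.47}, {"dx": 0, "dy": 0, "dz": 0, "rx": 0, "ry": 0, "rz": 0.083, "claw": 0.47}, {"dx": -0.12, "dy": -0.3, "dz": 0, "rx": 0, "ry": 0, "rz": 0, "claw": 0.47}, {"dx": -0.12, "dy": -0.3, "dz": 0, "rx": 0, "ry": 0, "rz": 0, "claw": 0.47}]}}

```text
time_s: 7.45
ee_pos: [0.5155, -0.1626, 0.1326]
eef_rot: [-3.141, 0.001, -0.001]
force: [0.4, 0.9, -0.1]
grip_width: 0.0496
grip_force: 0.0
```

Request:
{"method": "step_arm", "body": {"plan": [{"dx": 0, "dy": -0.3, "dz": 0, "rx": 0, "ry": 0, "rz": 0, "claw": 0.47}, {"dx": 0, "dy": 0, "dz": 0, "rx": 0, "ry": 0, "rz": 0, "claw": 0.47}]}}

```text
time_s: 7.65
ee_pos: [0.5158, -0.1305, 0.1333]
eef_rot: [-3.141, 0.0, 0.003]
force: [-0.1, -0.5, -0.2]
grip_width: 0.0496
grip_force: 0.0
```

Request:
{"method": "step_arm", "body": {"plan": [{"dx": 0, "dy": 0.04, "dz": 0.25, "rx": 0, "ry": 0, "rz": 0, "claw": 0.47}, {"dx": 0, "dy": 0, "dz": 0.25, "rx": 0, "ry": 0, "rz": 0, "claw": 0.47}, {"dx": 0, "dy": 0, "dz": 0.25, "rx": 0, "ry": 0, "rz": 0, "claw": 0.47}, {"dx": 0, "dy": 0, "dz": 0.25, "rx": 0, "ry": 0, "rz": 0, "claw": 0.47}, {"dx": 0.1, "dy": 0, "dz": 0, "rx": 0, "ry": 0, "rz": 0, "claw": 0.47}, {"dx": 0.1, "dy": 0, "dz": 0, "rx": 0, "ry": 0, "rz": 0, "claw": 0.47}, {"dx": 0.06, "dy": 0, "dz": 0, "rx": 0, "ry": 0, "rz": 0, "claw": 0.47}, {"dx": 0.06, "dy": 0, "dz": 0, "rx": 0, "ry": 0, "rz": 0, "claw": 0.47}, {"dx": 0.06, "dy": 0, "dz": 0, "rx": 0, "ry": 0, "rz": 0, "claw": 0.47}, {"dx": 0.06, "dy": 0, "dz": 0, "rx": 0, "ry": 0, "rz": 0, "claw": 0.47}]}}

```text
time_s: 8.65
ee_pos: [0.5608, -0.137, 0.034]
eef_rot: [3.141, -0.001, 0.0]
force: [-0.8, -0.2, 1.3]
grip_width: 0.0497
grip_force: 0.8
```

Request:
{"method": "step_arm", "body": {"plan": [{"dx": 0.05, "dy": 0, "dz": 0, "rx": 0, "ry": 0, "rz": 0, "claw": 0.47}, {"dx": 0.05, "dy": 0, "dz": 0, "rx": 0, "ry": 0, "rz": 0, "claw": 0.47}, {"dx": 0.05, "dy": 0, "dz": 0, "rx": 0, "ry": 0, "rz": 0, "claw": 0.47}, {"dx": 0.05, "dy": 0, "dz": 0, "rx": 0, "ry": 0, "rz": 0, "claw": 0.47}, {"dx": 0.05, "dy": 0, "dz": 0, "rx": 0, "ry": 0, "rz": 0, "claw": 0.47}, {"dx": 0.05, "dy": 0, "dz": 0, "rx": 0, "ry": 0, "rz": 0, "claw": 0.47}]}}

```text
time_s: 9.25
ee_pos: [0.5905, -0.1369, 0.0335]
eef_rot: [3.142, -0.0, 0.0]
force: [-2.1, -0.6, 1.4]
grip_width: 0.0499
grip_force: 0.9
```

```bash
python3 tub.py
```

```text
9.25 [ 0.5905 -0.1369  0.0335] [ 3.142 -0.     0.   ] [-2.1 -0.6  1.4]
scene 849 [ 0.604 -0.177  0.054] [ 0.682 -0.093  0.063]
side 534 [ 0.6   -0.178  0.054] [ 0.681 -0.095  0.065]
```

Request:
{"method": "step_arm", "body": {"plan": [{"dx": 0.04, "dy": 0, "dz": 0, "rx": 0, "ry": 0, "rz": 0, "claw": 0.47}, {"dx": 0.04, "dy": 0, "dz": 0, "rx": 0, "ry": 0, "rz": 0, "claw": 0.47}, {"dx": 0.04, "dy": 0, "dz": 0, "rx": 0, "ry": 0, "rz": 0, "claw": 0.47}, {"dx": 0.04, "dy": 0, "dz": 0, "rx": 0, "ry": 0, "rz": 0, "claw": 0.47}, {"dx": 0.04, "dy": 0, "dz": 0, "rx": 0, "ry": 0, "rz": 0, "claw": 0.47}, {"dx": 0.04, "dy": 0, "dz": 0, "rx": 0, "ry": 0, "rz": 0, "claw": 0.47}, {"dx": 0, "dy": 0, "dz": 0, "rx": 0, "ry": 0, "rz": 0, "claw": 0.47}, {"dx": 0, "dy": 0, "dz": 0, "rx": 0, "ry": 0, "rz": 0, "claw": 0.47}]}}

```text
time_s: 10.15
ee_pos: [0.6142, -0.1369, 0.0333]
eef_rot: [-3.142, -0.0, 0.0]
force: [-1.1, -0.4, -0.7]
grip_width: 0.0497
grip_force: 0.0
```

```bash
python3 tub.py 2; python3 -c "
import cv2
a=cv2.imread('pics/side2.png')[180:310,230:350];b=cv2.imread('pics/scene2.png')[130:300,190:310]
a=cv2.resize(a,(400,433));b=cv2.resize(b,(400,566))[:433]
cv2.imwrite('pics/v2.png',cv2.hconcat([a,b]))"
```

```text
10.15 [ 0.6142 -0.1369  0.0333] [-3.142 -0.     0.   ] [-1.1 -0.4 -0.7]
scene 3 [ 0.732 -0.144  0.051] [ 0.734 -0.14   0.052]
```

View pics/v2.png

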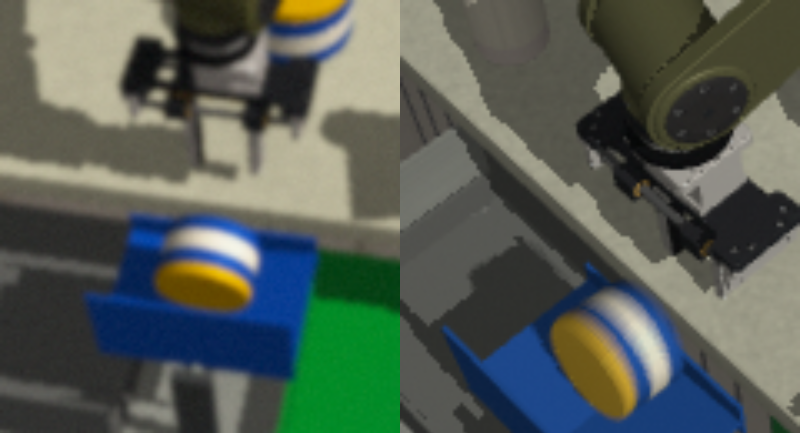

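The left view (side) shows the tub lying on its curved side in the tray, around (205,265) in the crop, with the lid to the far side. I'm backing off now and will check that it has settled.

Request:
{"method": "step_arm", "body": {"plan": [{"dx": -0.2, "dy": 0, "dz": -0.1, "rx": 0, "ry": 0, "rz": 0, "claw": 0.47}, {"dx": -0.2, "dy": 0, "dz": -0.3, "rx": 0, "ry": 0, "rz": 0, "claw": 0.3}, {"dx": -0.2, "dy": 0, "dz": -0.35, "rx": 0, "ry": 0, "rz": 0, "claw": 0.1}, {"dx": -0.2, "dy": 0, "dz": -0.35, "rx": 0, "ry": 0, "rz": 0, "claw": 0}, {"dx": -0.2, "dy": 0, "dz": -0.35, "rx": 0, "ry": 0, "rz": 0, "claw": 0}, {"dx": -0.2, "dy": 0, "dz": -0.35, "rx": 0, "ry": 0, "rz": 0, "claw": 0}, {"dx": 0, "dy": 0, "dz": -0.35, "rx": 0, "ry": 0, "rz": 0, "claw": 0}, {"dx": 0, "dy": 0, "dz": 0, "rx": 0, "ry": 0, "rz": 0, "claw": 0}]}}

```text
time_s: 11.05
ee_pos: [0.495, -0.1374, 0.2534]
eef_rot: [3.139, -0.008, 0.0]
force: [0.1, -0.2, -0.0]
grip_width: 0.094
grip_force: 0.0
```

```bash
python3 tub.py 3; python3 - <<'E'
from h import *
a=cv2.imread('pics/side3.png')[180:310,230:350];b=cv2.imread('pics/scene3.png')[130:300,190:310]
a=cv2.resize(a,(400,433));b=cv2.resize(b,(400,566))[133:]
cv2.imwrite('pics/v3.png',cv2.hconcat([a,b]))
p=viewer.camera('side');w=world(p);hsv=cv2.cvtColor(p['img'],cv2.COLOR_RGB2HSV)
m=(w[:,:,0]>.65)&(w[:,:,2]>-.06)&(hsv[:,:,0]>18)&(hsv[:,:,0]<32)&(hsv[:,:,1]>150)
q=w[m];print('lid',np.percentile(q,2,0),np.percentile(q,98,0))
R=down(.227,.7);k=np.array([.5345,.355,.105]);print(R.as_matrix())
rows(k-.15*R.as_matrix()[:,2],R)
E
```

```text
11.05 [ 0.495  -0.1374  0.2534] [ 3.139 -0.008  0.   ] [ 0.1 -0.2 -0. ]
lid [ 0.65132316 -0.17029189 -0.03700712] [0.74699183 0.30747333 0.25778061]
[[ 7.45220884e-01  2.25055503e-01  6.27690891e-01]
 [ 1.72131943e-01 -9.74345945e-01  1.44984736e-01]
 [ 6.44217687e-01  8.32667268e-17 -7.64842187e-01]]
turn units [ 0.05   0.444 -0.138] rows>= 6 | shift units before turn [-0.534 -4.701  0.281] after turn [ 0.23  -4.701  0.559] rows>= 14
```

View pics/v3.png

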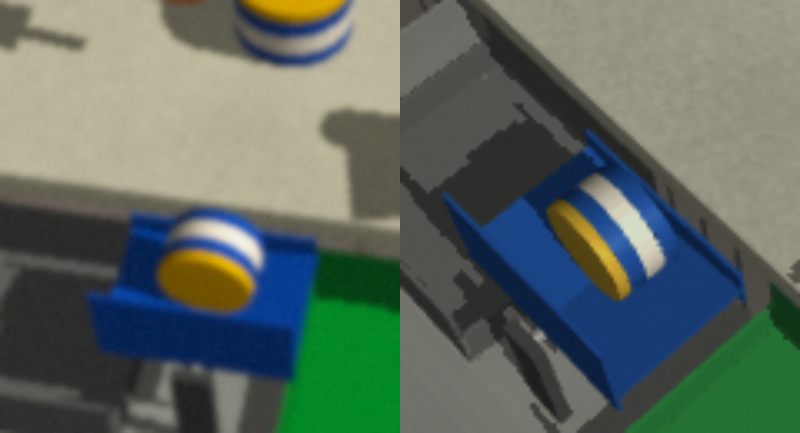

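The tub rests on its side inside the tray, at about (610,235) in the crop.

Request:
{"method": "step_arm", "body": {"plan": [{"dx": -0.038, "dy": -0.336, "dz": 0.02, "rx": 0, "ry": 0, "rz": 0, "claw": 0}, {"dx": -0.038, "dy": -0.336, "dz": 0.02, "rx": 0, "ry": 0, "rz": 0, "claw": 0}, {"dx": -0.038, "dy": -0.336, "dz": 0.02, "rx": 0, "ry": 0, "rz": 0, "claw": 0}, {"dx": -0.038, "dy": -0.336, "dz": 0.02, "rx": 0, "ry": 0, "rz": 0, "claw": 0}, {"dx": -0.038, "dy": -0.336, "dz": 0.02, "rx": 0, "ry": 0, "rz": 0, "claw": 0}, {"dx": -0.038, "dy": -0.336, "dz": 0.02, "rx": 0, "ry": 0, "rz": 0, "claw": 0}, {"dx": -0.038, "dy": -0.336, "dz": 0.02, "rx": 0, "ry": 0, "rz": 0, "claw": 0}, {"dx": -0.038, "dy": -0.336, "dz": 0.02, "rx": 0, "ry": 0, "rz": 0, "claw": 0}, {"dx": -0.138, "dy": -0.336, "dz": 0.02, "rx": 0, "ry": 0, "rz": 0, "claw": 0}, {"dx": -0.138, "dy": -0.336, "dz": 0.02, "rx": 0, "ry": 0, "rz": 0, "claw": 0}]}}

```text
time_s: 12.2
ee_pos: [0.435, 0.2002, 0.2267]
eef_rot: [3.141, 0.003, 0.0]
force: [0.6, 0.0, -0.2]
grip_width: 0.0935
grip_force: 0.0
```

Request:
{"method": "step_arm", "body": {"plan": [{"dx": -0.138, "dy": -0.336, "dz": 0.0, "rx": 0, "ry": 0, "rz": 0, "claw": 0}, {"dx": -0.138, "dy": -0.336, "dz": 0.0, "rx": 0, "ry": 0, "rz": 0, "claw": 0}, {"dx": 0, "dy": 0, "dz": 0, "rx": 0.006, "ry": 0.0555, "rz": -0.017, "claw": 0}, {"dx": 0, "dy": 0, "dz": 0, "rx": 0.006, "ry": 0.0555, "rz": -0.017, "claw": 0}, {"dx": 0, "dy": 0, "dz": 0, "rx": 0.006, "ry": 0.0555, "rz": -0.017, "claw": 0}, {"dx": 0, "dy": 0, "dz": 0, "rx": 0.006, "ry": 0.0555, "rz": -0.017, "claw": 0}, {"dx": 0, "dy": 0, "dz": 0, "rx": 0.006, "ry": 0.0555, "rz": -0.017, "claw": 0}, {"dx": 0, "dy": 0, "dz": 0, "rx": 0.006, "ry": 0.0555, "rz": -0.017, "claw": 0}, {"dx": 0, "dy": 0, "dz": 0, "rx": 0.006, "ry": 0.0555, "rz": -0.017, "claw": 0}, {"dx": 0, "dy": 0, "dz": 0, "rx": 0.006, "ry": 0.0555, "rz": -0.017, "claw": 0}]}}

```text
time_s: 13.2
ee_pos: [0.4077, 0.2663, 0.2271]
eef_rot: [3.138, -0.701, 0.227]
force: [1.1, 0.4, 0.5]
grip_width: 0.0941
grip_force: 0.0
```

```bash
cat > st.py <<'E'
from h import *
o=telemetry.get_obs(); print(o['time_s'],np.round(o['ee_pos'],4),np.round(o['eef_rot'],3),np.round(o['qpos'],2))
R=down(.227,.7);k=np.array([.5345,.355,.105])
for b in (.15,.08,0): rows(k-b*R.as_matrix()[:,2],R)
p=viewer.camera('wrist'); save(p,'wrist%d'%(o['time_s']*100))
T=p['tool_from_camera']; Rt=Ro.from_euler('xyz',o['eef_rot']).as_matrix()
z=p['z_map']; v,u=np.mgrid[:400,:640]
c=np.stack([(u-p['cx'])/p['fx']*z,(v-p['cy'])/p['fy']*z,z],-1)
w=(c@T[:3,:3].T+T[:3,3])@Rt.T+o['ee_pos']
hsv=cv2.cvtColor(p['img'],cv2.COLOR_RGB2HSV)
m=((hsv[:,:,0]<8)|(hsv[:,:,0]>172))&(hsv[:,:,1]>120)&(z>0)&(w[:,:,2]>.07)&(w[:,:,2]<.14)
m&=np.linalg.norm(w[:,:,:2]-k[:2],axis=2)<.06
q=w[m]; print(m.sum())
if len(q)>20:
    A=np.c_[2*q,np.ones(len(q))]; s=np.linalg.lstsq(A,(q**2).sum(1),rcond=None)[0]
    print('knob sphere fit',s[:3],'r',np.sqrt(s[3]+s[:3]@s[:3])); print(np.percentile(q,2,0),np.percentile(q,98,0))
    yx=np.argwhere(m); print(yx.mean(0))
E
python3 st.py; ls pics
```

```text
13.2 [0.4077 0.2663 0.2271] [ 3.138 -0.701  0.227] [ 0.64 -0.13  2.12 -0.52  0.55  2.35]
turn units [ 0.002 -0.001  0.   ] rows>= 1 | shift units before turn [ 0.31  -0.58   0.357] after turn [ 0.311 -0.579  0.358] rows>= 3
turn units [ 0.002 -0.001  0.   ] rows>= 1 | shift units before turn [ 0.31  -0.583  1.057] after turn [ 0.311 -0.579  1.058] rows>= 4
turn units [ 0.002 -0.001  0.   ] rows>= 1 | shift units before turn [ 0.309 -0.585  1.857] after turn [ 0.311 -0.579  1.858] rows>= 6
687
knob sphere fit [0.53289369 0.35447202 0.10666328] r 0.01594316262481428
[0.51743096 0.34018464 0.10740972] [0.54069946 0.36630574 0.12278581]
[151.16739447 259.38573508]
cons.png
scene.png
scene2.png
scene3.png
side.png
side2.png
side3.png
v2.png
v3.png
wrist1320.png
```

Request:
{"method": "step_arm", "body": {"plan": [{"dx": 0.1, "dy": -0.193, "dz": 0.1, "rx": 0, "ry": 0, "rz": 0, "claw": 0}, {"dx": 0.1, "dy": -0.193, "dz": 0.1, "rx": 0, "ry": 0, "rz": 0, "claw": 0}, {"dx": 0.1, "dy": -0.193, "dz": 0.1, "rx": 0, "ry": 0, "rz": 0, "claw": 0}, {"dx": 0, "dy": 0, "dz": 0.2, "rx": 0, "ry": 0, "rz": 0, "claw": 0}, {"dx": 0, "dy": 0, "dz": 0.2, "rx": 0, "ry": 0, "rz": 0, "claw": 0}, {"dx": 0, "dy": 0, "dz": 0.2, "rx": 0, "ry": 0, "rz": 0, "claw": 0}, {"dx": 0, "dy": 0, "dz": 0, "rx": 0, "ry": 0, "rz": 0, "claw": 0}, {"dx": 0, "dy": 0, "dz": 0, "rx": 0, "ry": 0, "rz": 0, "claw": 0}]}}

```text
time_s: 14.05
ee_pos: [0.4744, 0.34, 0.1782]
eef_rot: [3.137, -0.697, 0.224]
force: [0.1, -0.3, 0.0]
grip_width: 0.0944
grip_force: 0.0
```

```bash
sed -i 's/k=np.array.*/k=np.array([.533,.3545,.106])/' st.py; python3 st.py
```

```text
14.05 [0.4744 0.34   0.1782] [ 3.137 -0.697  0.224] [ 0.68  0.18  1.94 -0.68  0.48  2.55]
turn units [ 0.004  0.002 -0.001] rows>= 1 | shift units before turn [-0.005 -0.007 -0.559] after turn [-0.004 -0.01  -0.559] rows>= 2
turn units [ 0.004  0.002 -0.001] rows>= 1 | shift units before turn [-0.003 -0.011  0.141] after turn [-0.004 -0.01   0.141] rows>= 1
turn units [ 0.004  0.002 -0.001] rows>= 1 | shift units before turn [-0.001 -0.015  0.941] after turn [-0.004 -0.01   0.941] rows>= 3
1151
knob sphere fit [0.53295017 0.35463992 0.10613572] r 0.016260081857837394
[0.51687997 0.3404563  0.10709624] [0.54096503 0.3666764  0.1225063 ]
[212.48566464 318.66203301]
```

Request:
{"method": "step_arm", "body": {"plan": [{"dx": -0.1, "dy": 0, "dz": -0.35, "rx": 0, "ry": 0, "rz": 0, "claw": 0}, {"dx": -0.1, "dy": 0, "dz": -0.35, "rx": 0, "ry": 0, "rz": 0, "claw": 0}, {"dx": 0, "dy": 0, "dz": 0, "rx": 0, "ry": 0, "rz": -0.09, "claw": 0}]}}

```text
time_s: 14.4
ee_pos: [0.4139, 0.3273, 0.2231]
eef_rot: [3.023, -0.695, 0.409]
force: [0.9, 0.5, -0.2]
grip_width: 0.094
grip_force: 0.0
```

```bash
python3 - <<'E'
from h import *
o=telemetry.get_obs(); print(np.round(o['ee_pos'],4),np.round(o['eef_rot'],3),np.round(o['qpos'],2))
print(np.round(viewer.camera('wrist')['tool_from_camera'],3))
E
```

```text
[0.4139 0.3273 0.2231] [ 3.023 -0.695  0.409] [ 0.76 -0.01  2.02 -0.63  0.59  2.4 ]
[[-0.    -0.959 -0.282  0.082]
 [ 1.    -0.    -0.001  0.001]
 [ 0.001 -0.282  0.959 -0.163]
 [ 0.     0.     0.     1.   ]]
```

Request:
{"method": "step_arm", "body": {"plan": [{"dx": 0, "dy": 0, "dz": 0, "rx": 0, "ry": 0, "rz": -0.091, "claw": 0}, {"dx": 0, "dy": 0, "dz": 0, "rx": 0, "ry": 0, "rz": -0.091, "claw": 0}, {"dx": 0, "dy": 0, "dz": 0, "rx": 0, "ry": 0, "rz": -0.091, "claw": 0}, {"dx": 0, "dy": 0, "dz": 0, "rx": 0, "ry": 0, "rz": -0.091, "claw": 0}, {"dx": 0, "dy": 0, "dz": 0, "rx": 0, "ry": 0, "rz": -0.091, "claw": 0}, {"dx": 0, "dy": 0, "dz": 0, "rx": 0, "ry": 0, "rz": -0.091, "claw": 0}, {"dx": 0, "dy": 0, "dz": 0, "rx": 0, "ry": 0, "rz": -0.091, "claw": 0}, {"dx": 0, "dy": 0, "dz": 0, "rx": 0, "ry": 0, "rz": -0.091, "claw": 0}, {"dx": 0, "dy": 0, "dz": 0, "rx": 0, "ry": 0, "rz": -0.091, "claw": 0}, {"dx": 0, "dy": 0, "dz": 0, "rx": 0, "ry": 0, "rz": -0.091, "claw": 0}]}}

```text
time_s: 15.45
ee_pos: [0.4157, 0.327, 0.22]
eef_rot: [2.442, 0.004, 1.796]
force: [0.3, 0.1, -0.3]
grip_width: 0.094
grip_force: 0.0
```

Request:
{"method": "step_arm", "body": {"plan": [{"dx": 0, "dy": 0, "dz": 0, "rx": 0, "ry": 0, "rz": -0.091, "claw": 0}, {"dx": 0, "dy": 0, "dz": 0, "rx": 0, "ry": 0, "rz": -0.091, "claw": 0}, {"dx": 0, "dy": 0, "dz": 0, "rx": 0, "ry": 0, "rz": -0.091, "claw": 0}, {"dx": 0, "dy": 0, "dz": 0, "rx": 0, "ry": 0, "rz": -0.091, "claw": 0}, {"dx": 0, "dy": 0, "dz": 0, "rx": 0, "ry": 0, "rz": -0.091, "claw": 0}, {"dx": 0, "dy": 0, "dz": 0, "rx": 0, "ry": 0, "rz": -0.091, "claw": 0}, {"dx": 0, "dy": 0, "dz": 0, "rx": 0, "ry": 0, "rz": -0.091, "claw": 0}, {"dx": 0, "dy": 0, "dz": 0, "rx": 0, "ry": 0, "rz": -0.091, "claw": 0}, {"dx": 0, "dy": 0, "dz": 0, "rx": 0, "ry": 0, "rz": -0.091, "claw": 0}, {"dx": 0, "dy": 0, "dz": 0, "rx": 0, "ry": 0, "rz": -0.091, "claw": 0}]}}

```text
time_s: 16.45
ee_pos: [0.4157, 0.327, 0.22]
eef_rot: [3.029, 0.692, -3.097]
force: [-1.2, -0.3, 0.0]
grip_width: 0.0936
grip_force: 0.0
```

```bash
sed -i "s/^R=down.*R=/R=/; s/R=down(.227,.7);/R=down(.227,.7)*Ro.from_euler('z',np.pi);/" st.py; python3 st.py
```

```text
16.45 [0.4157 0.327  0.22  ] [ 3.029  0.692 -3.097] [ 0.75  0.    2.02 -0.63  0.59 -0.46]
turn units [-0.003 -0.    -0.089] rows>= 1 | shift units before turn [-0.185  0.03   0.148] after turn [-0.187  0.003  0.148] rows>= 1
turn units [-0.003 -0.    -0.089] rows>= 1 | shift units before turn [-0.185  0.033  0.848] after turn [-0.187  0.003  0.848] rows>= 3
turn units [-0.003 -0.    -0.089] rows>= 1 | shift units before turn [-0.185  0.037  1.648] after turn [-0.187  0.003  1.648] rows>= 5
815
knob sphere fit [0.53229624 0.35538454 0.10587973] r 0.01623598767812946
[0.51606232 0.3406608  0.09814733] [0.53387954 0.3664796  0.12203117]
[205.47730061 326.10920245]
```

Request:
{"method": "step_arm", "body": {"plan": [{"dx": 0, "dy": 0, "dz": 0, "rx": -0.003, "ry": 0, "rz": -0.089, "claw": 0}, {"dx": -0.187, "dy": 0.003, "dz": 0.15, "rx": 0, "ry": 0, "rz": 0, "claw": 0}, {"dx": 0, "dy": 0, "dz": 0.25, "rx": 0, "ry": 0, "rz": 0, "claw": 0}, {"dx": 0, "dy": 0, "dz": 0.25, "rx": 0, "ry": 0, "rz": 0, "claw": 0}, {"dx": 0, "dy": 0, "dz": 0.25, "rx": 0, "ry": 0, "rz": 0, "claw": 0}, {"dx": 0, "dy": 0, "dz": 0.25, "rx": 0, "ry": 0, "rz": 0, "claw": 0}, {"dx": 0, "dy": 0, "dz": 0, "rx": 0, "ry": 0, "rz": 0, "claw": 0}]}}

```text
time_s: 17.2
ee_pos: [0.5022, 0.3466, 0.1414]
eef_rot: [3.137, 0.697, -2.925]
force: [0.2, -0.0, -0.6]
grip_width: 0.094
grip_force: 0.0
```

```bash
python3 st.py
```

```text
17.2 [0.5022 0.3466 0.1414] [ 3.137  0.697 -2.925] [ 0.66  0.29  1.9  -0.75  0.41 -0.52]
turn units [-0.001 -0.002 -0.005] rows>= 1 | shift units before turn [-0.012  0.006 -1.024] after turn [-0.015  0.008 -1.024] rows>= 3
turn units [-0.001 -0.002 -0.005] rows>= 1 | shift units before turn [-0.014  0.007 -0.324] after turn [-0.015  0.008 -0.324] rows>= 1
turn units [-0.001 -0.002 -0.005] rows>= 1 | shift units before turn [-0.017  0.009  0.476] after turn [-0.015  0.008  0.476] rows>= 2
2017
knob sphere fit [0.53250128 0.35511319 0.1056967 ] r 0.016443207417862357
[0.51601095 0.33982146 0.09772884] [0.53395204 0.36644638 0.12192127]
[235.47595439 324.2062469 ]
```

Request:
{"method": "step_arm", "body": {"plan": [{"dx": -0.01, "dy": 0.01, "dz": 0.16, "rx": 0, "ry": 0, "rz": 0, "claw": 0}, {"dx": 0, "dy": 0, "dz": 0.16, "rx": 0, "ry": 0, "rz": 0, "claw": 0}, {"dx": 0, "dy": 0, "dz": 0.16, "rx": 0, "ry": 0, "rz": 0, "claw": 0}, {"dx": 0, "dy": 0, "dz": 0, "rx": 0, "ry": 0, "rz": 0, "claw": 0.54}, {"dx": 0, "dy": 0, "dz": 0, "rx": 0, "ry": 0, "rz": 0, "claw": 0.54}, {"dx": 0, "dy": 0, "dz": 0, "rx": 0, "ry": 0, "rz": 0, "claw": 0.54}]}}

```text
time_s: 17.85
ee_pos: [0.5322, 0.3555, 0.1091]
eef_rot: [3.137, 0.701, -2.92]
force: [0.7, 0.3, -0.3]
grip_width: 0.0734
grip_force: 0.0
```

```bash
python3 st.py
```

```text
17.85 [0.5322 0.3555 0.1091] [ 3.137  0.701 -2.92 ] [ 0.63  0.4   1.84 -0.83  0.35 -0.45]
turn units [ 0.     0.001 -0.003] rows>= 1 | shift units before turn [ 0.014 -0.011 -1.473] after turn [ 0.016 -0.012 -1.473] rows>= 5
turn units [ 0.     0.001 -0.003] rows>= 1 | shift units before turn [ 0.015 -0.012 -0.773] after turn [ 0.016 -0.012 -0.773] rows>= 3
turn units [ 0.     0.001 -0.003] rows>= 1 | shift units before turn [ 0.016 -0.012  0.027] after turn [ 0.016 -0.012  0.027] rows>= 1
3277
knob sphere fit [0.53250789 0.35503491 0.10564625] r 0.016464732301483292
[0.51602314 0.33966406 0.09606396] [0.53297334 0.36671586 0.12180489]
[262.25328044 320.84375954]
```

Request:
{"method": "step_arm", "body": {"plan": [{"dx": 0, "dy": 0, "dz": 0, "rx": 0, "ry": 0, "rz": 0, "claw": 0.54}, {"dx": 0, "dy": 0, "dz": 0, "rx": 0, "ry": 0, "rz": 0, "claw": 0.54}, {"dx": 0, "dy": 0.04, "dz": 0.0, "rx": 0, "ry": 0, "rz": 0, "claw": 0.54}, {"dx": 0, "dy": 0.03, "dz": 0.0, "rx": 0, "ry": 0, "rz": 0, "claw": 0.54}, {"dx": 0, "dy": 0.03, "dz": 0.0, "rx": 0, "ry": 0, "rz": 0, "claw": 0.54}, {"dx": 0.01, "dy": 0.04, "dz": 0.01, "rx": 0, "ry": 0, "rz": 0, "claw": 0.54}, {"dx": 0.01, "dy": 0.04, "dz": 0.01, "rx": 0, "ry": 0, "rz": 0, "claw": 0.54}, {"dx": 0.01, "dy": 0.04, "dz": 0.01, "rx": 0, "ry": 0, "rz": 0, "claw": 0.54}, {"dx": 0.01, "dy": 0.04, "dz": 0.015, "rx": 0, "ry": 0, "rz": 0, "claw": 0.54}, {"dx": 0, "dy": 0.04, "dz": 0, "rx": 0, "ry": 0, "rz": 0, "claw": 0.54}]}}

```text
time_s: 18.9
ee_pos: [0.5257, 0.3841, 0.1013]
eef_rot: [3.14, 0.699, -2.919]
force: [1.4, -9.6, 2.2]
grip_width: 0.0432
grip_force: 4.8
```

```bash
python3 st.py; python3 -c "
from h import *
o=telemetry.get_obs();print(o['force'],o['grip_width'])
s=viewer.camera('side');c=viewer.camera('scene')
a=cv2.resize(s['img'][180:345,180:400],(440,330));b=cv2.resize(c['img'][150:315+70,180:380],(340,400))
b=cv2.resize(b,(280,330));cv2.imwrite('pics/v4.png',cv2.hconcat([a,b])[:,:,::-1])"
```

```text
18.9 [0.5257 0.3841 0.1013] [ 3.14   0.699 -2.919] [ 0.69  0.44  1.81 -0.87  0.38 -0.37]
turn units [-0.001 -0.    -0.002] rows>= 1 | shift units before turn [-0.033 -0.307 -1.532] after turn [-0.033 -0.304 -1.533] rows>= 5
turn units [-0.001 -0.    -0.002] rows>= 1 | shift units before turn [-0.034 -0.306 -0.832] after turn [-0.033 -0.304 -0.833] rows>= 3
turn units [-0.001 -0.    -0.002] rows>= 1 | shift units before turn [-0.034 -0.304 -0.032] after turn [-0.033 -0.304 -0.033] rows>= 1
3335
knob sphere fit [0.52969137 0.37842576 0.10114822] r 0.016543975763974757
[0.51313989 0.36298135 0.09153825] [0.52995649 0.390628   0.1172553 ]
[270.40989505 309.2089955 ]
[ 0.70654493 -7.37984664  2.49325254] 0.043477774118868766
```

View pics/v4.png

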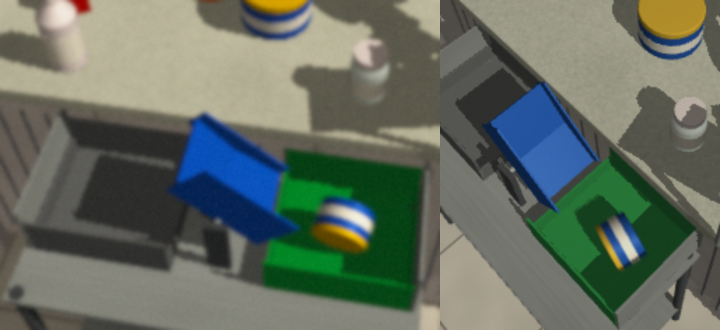

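The tub is now in the green bin, at about (345,222) on the left. The stick is at about 0.37 rad, so I'm holding it.

Request:
{"method": "step_arm", "body": {"plan": [{"dx": 0, "dy": 0.015, "dz": 0, "rx": 0, "ry": 0, "rz": 0, "claw": 0.54}, {"dx": 0, "dy": 0, "dz": 0, "rx": 0, "ry": 0, "rz": 0, "claw": 0.54}, {"dx": 0, "dy": 0, "dz": 0, "rx": 0, "ry": 0, "rz": 0, "claw": 0.54}, {"dx": 0, "dy": 0, "dz": 0, "rx": 0, "ry": 0, "rz": 0, "claw": 0.54}, {"dx": 0, "dy": 0, "dz": 0, "rx": 0, "ry": 0, "rz": 0, "claw": 0.54}, {"dx": 0, "dy": 0, "dz": 0, "rx": 0, "ry": 0, "rz": 0, "claw": 0.54}, {"dx": 0, "dy": 0, "dz": 0, "rx": 0, "ry": 0, "rz": 0, "claw": 0.54}, {"dx": 0, "dy": 0, "dz": 0, "rx": 0, "ry": 0, "rz": 0, "claw": 0.54}, {"dx": 0, "dy": 0, "dz": 0, "rx": 0, "ry": 0, "rz": 0, "claw": 0.54}, {"dx": 0, "dy": 0, "dz": 0, "rx": 0, "ry": 0, "rz": 0, "claw": 0.54}]}}

```text
time_s: 20.05
ee_pos: [0.5253, 0.3852, 0.1011]
eef_rot: [3.14, 0.699, -2.92]
force: [2.2, -8.0, 1.7]
grip_width: 0.0435
grip_force: 4.0
```

Request:
{"method": "step_arm", "body": {"plan": [{"dx": 0, "dy": 0, "dz": 0, "rx": 0, "ry": 0, "rz": 0, "claw": 0.54}, {"dx": 0, "dy": 0, "dz": 0, "rx": 0, "ry": 0, "rz": 0, "claw": 0.54}, {"dx": 0, "dy": 0, "dz": 0, "rx": 0, "ry": 0, "rz": 0, "claw": 0.54}, {"dx": 0, "dy": 0, "dz": 0, "rx": 0, "ry": 0, "rz": 0, "claw": 0.54}, {"dx": 0, "dy": 0, "dz": 0, "rx": 0, "ry": 0, "rz": 0, "claw": 0.54}]}}

```text
time_s: 20.55
ee_pos: [0.5253, 0.3852, 0.1011]
eef_rot: [3.14, 0.699, -2.919]
force: [0.5, -7.9, 1.3]
grip_width: 0.0432
grip_force: 4.0
```

```bash
python3 st.py
```

```text
20.55 [0.5253 0.3852 0.1011] [ 3.14   0.699 -2.919] [ 0.69  0.44  1.8  -0.87  0.39 -0.37]
turn units [-0.001 -0.001 -0.002] rows>= 1 | shift units before turn [-0.035 -0.32  -1.533] after turn [-0.036 -0.317 -1.533] rows>= 5
turn units [-0.001 -0.001 -0.002] rows>= 1 | shift units before turn [-0.036 -0.318 -0.833] after turn [-0.036 -0.317 -0.833] rows>= 3
turn units [-0.001 -0.001 -0.002] rows>= 1 | shift units before turn [-0.037 -0.317 -0.033] after turn [-0.036 -0.317 -0.033] rows>= 1
3322
knob sphere fit [0.5292187  0.37975608 0.10061042] r 0.01654849492757819
[0.5126814  0.36427249 0.09095465] [0.52936743 0.39217427 0.1167602 ]
[269.58609272 309.52739314]
```

Request:
{"method": "step_arm", "body": {"plan": [{"dx": -0.01, "dy": -0.05, "dz": -0.01, "rx": 0, "ry": 0, "rz": 0, "claw": 0.54}, {"dx": -0.01, "dy": -0.05, "dz": -0.01, "rx": 0, "ry": 0, "rz": 0, "claw": 0.54}, {"dx": -0.01, "dy": -0.05, "dz": -0.01, "rx": 0, "ry": 0, "rz": 0, "claw": 0.54}, {"dx": -0.006, "dy": -0.06, "dz": -0.005, "rx": 0, "ry": 0, "rz": 0, "claw": 0.54}, {"dx": 0, "dy": -0.06, "dz": 0, "rx": 0, "ry": 0, "rz": 0, "claw": 0.54}, {"dx": 0, "dy": -0.05, "dz": 0, "rx": 0, "ry": 0, "rz": 0, "claw": 0.54}, {"dx": 0, "dy": 0, "dz": 0, "rx": 0, "ry": 0, "rz": 0, "claw": 0}, {"dx": 0, "dy": 0, "dz": 0, "rx": 0, "ry": 0, "rz": 0, "claw": 0}, {"dx": 0, "dy": 0, "dz": 0, "rx": 0, "ry": 0, "rz": 0, "claw": 0}, {"dx": 0, "dy": 0, "dz": 0, "rx": 0, "ry": 0, "rz": 0, "claw": 0}]}}

```text
time_s: 21.6
ee_pos: [0.5329, 0.3551, 0.1067]
eef_rot: [3.138, 0.7, -2.919]
force: [-1.2, 0.3, -0.3]
grip_width: 0.0719
grip_force: 0.0
```

Request:
{"method": "step_arm", "body": {"plan": [{"dx": 0, "dy": 0, "dz": 0, "rx": 0, "ry": 0, "rz": 0, "claw": 0}, {"dx": 0, "dy": 0, "dz": -0.2, "rx": 0, "ry": 0, "rz": 0, "claw": 0}, {"dx": 0, "dy": 0, "dz": -0.25, "rx": 0, "ry": 0, "rz": 0, "claw": 0}, {"dx": 0, "dy": 0, "dz": -0.25, "rx": 0, "ry": 0, "rz": 0, "claw": 0}, {"dx": 0, "dy": 0, "dz": -0.25, "rx": 0, "ry": 0, "rz": 0, "claw": 0}, {"dx": 0, "dy": 0, "dz": -0.25, "rx": 0, "ry": 0, "rz": 0, "claw": 0}, {"dx": 0, "dy": 0, "dz": 0, "rx": 0, "ry": 0, "rz": 0, "claw": 0}, {"dx": 0, "dy": 0, "dz": 0, "rx": 0, "ry": 0, "rz": 0, "claw": 0}]}}

```text
time_s: 22.4
ee_pos: [0.4578, 0.3377, 0.1985]
eef_rot: [3.138, 0.701, -2.919]
force: [-0.0, -0.2, -0.1]
grip_width: 0.0942
grip_force: 0.0
```

```bash
python3 st.py|tail -4; python3 -c "
from h import *
s=viewer.camera('side');cv2.imwrite('pics/v5.png',cv2.resize(s['img'][140:345,160:540],(760,410))[:,:,::-1])
w=world(s);h=cv2.cvtColor(s['img'],cv2.COLOR_RGB2HSV);m=(h[:,:,0]>18)&(h[:,:,0]<32)&(h[:,:,1]>150)&(w[:,:,0]>.6)&(w[:,:,2]<-.08)&(w[:,:,2]>-.2);print(m.sum(),np.median(w[m],0))"
```

```text
1147
knob sphere fit [0.53238585 0.35522252 0.10562642] r 0.016438115814879604
[0.5159546  0.33993558 0.09843054] [0.53468819 0.36645698 0.12195757]
[198.93374019 321.45945946]
343 [ 0.77086403  0.13459273 -0.1235128 ]
```

View pics/v5.png

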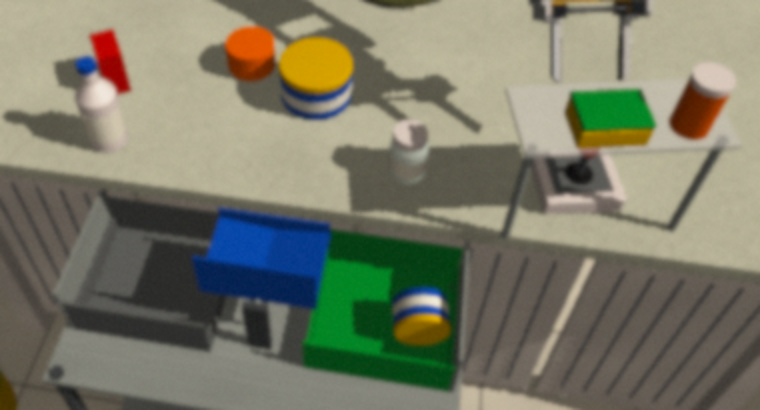

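The tub lies in the green bin at (420,315). The tray is level, the stick is centred, and everything else is standing where it was.

Request:
{"method": "step_arm", "body": {"plan": [{"dx": 0, "dy": 0, "dz": -0.2, "rx": 0, "ry": 0, "rz": 0, "claw": 0}, {"dx": 0, "dy": 0, "dz": -0.2, "rx": 0, "ry": 0, "rz": 0, "claw": 0}, {"dx": 0, "dy": 0, "dz": 0, "rx": 0, "ry": 0, "rz": 0, "claw": 0}, {"dx": 0, "dy": 0, "dz": 0, "rx": 0, "ry": 0, "rz": 0, "claw": 0}, {"dx": 0, "dy": 0, "dz": 0, "rx": 0, "ry": 0, "rz": 0, "claw": 0}, {"dx": 0, "dy": 0, "dz": 0, "rx": 0, "ry": 0, "rz": 0, "claw": 0}, {"dx": 0, "dy": 0, "dz": 0, "rx": 0, "ry": 0, "rz": 0, "claw": 0}]}}

```text
time_s: 23.2
ee_pos: [0.4327, 0.3316, 0.2284]
eef_rot: [3.139, 0.699, -2.919]
force: [0.4, 0.0, -0.8]
grip_width: 0.0939
grip_force: 0.0
```

```bash
python3 -c "
from h import *
s=viewer.camera('side')
w=world(s);h=cv2.cvtColor(s['img'],cv2.COLOR_RGB2HSV);m=(h[:,:,0]>18)&(h[:,:,0]<32)&(h[:,:,1]>150)&(w[:,:,0]>.6)&(w[:,:,2]<-.08)&(w[:,:,2]>-.2);q=np.median(w[m],0);print(m.sum(),q)
if abs(q[1]-.1346)<.003: print(hand_in())"
```

```text
337 [ 0.77070802  0.13436284 -0.12409383]
the job is handed in; nothing more can be done
None
```

The job is handed in at about 23 s: the small blue tub dropped into the tray, was tipped into the green bin with the stick (held left at about 0.39 rad for over 1.5 s), and lies at rest there with the stick back at centre.

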